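# Offer the lid up to the glaze pot

### The arm

A 6-joint arm with a two-finger parallel gripper is mounted at the origin on the work surface. World frame = base frame: x ahead of the robot, y to its left, z up, the work surface at z = 0. Lengths are in m, angles in rad, forces in N, time in s.
With the tool pointing down it reaches from about 0.3 to 0.95 m from the base axis. Payload 3.1 kg.
Tool frame: the origin (TCP) lies between the finger pads, 19 mm behind the fingertips; this is the grasp point; z points along the fingers, y is the line along which they close (so a half turn about z gives the same grasp; the last joint's range is limited). The gripper opens to 85 mm and grips with 20 to 120 N. Pads are 22 mm wide; open, the fingers measure 114 mm over their backs; the gripper's body (76 mm by 85 mm) begins 54 mm behind the grasp point. The pads swing forward as they close: fully open they stand 13 mm farther back than shut.
Start: joints at [-1.368, 0.308, 1.634, -0, 1.2, -0.07], TCP at [0.168, -0.602, 0.25] pointing down, gripper open.
Joint ranges: [-3.06, 3.06], [-0.79, 1.96], [0.05, 2.63], [-1.19, 4.34], [0.05, 2.64], [-2.94, 2.94]. Speed limits (rad/s): [2.79, 2.79, 3.14, 3.14, 3.14, 3.14].

### API

Orientations are given as a rotation vector (axis times angle).
In Python, from station import bot gives the robot as it stands.
- The arm moves only by the tool carry_out, never from a script. Its argument "targets" is a list of rows, each a list of 3 entries, a list of its own where there are three numbers: the shift along the world's x, y, z scaled (see below), then the turn about the world's z scaled (see below), then the closure, from -1 (fully open) to 1 (shut). A call has 1 to 5 rows; each row is the pose to reach, as a shift and turn from the pose commanded when the call began; what a row does not reach only later rows make up. The controller multiplies each number of a shift by 300 mm and each number of a turn by 0.5 rad. A row lasts 1/10 s, in which the tool goes at most 50 mm and 8.59 degrees, less where a joint would pass 70% of its speed; a pose out of reach is approached as far as the arm can. A call with a number of a shift or a turn outside -1 to 1 is refused whole. A call with a gripper value outside its range is refused whole. The fingers move at their own pace and stop on an object; the grip force is fixed at half the most. Time passes only in rows, so rows that repeat a pose let the fingers close. It gives the time, the measured TCP pose, the force, the opening and the grip force at its end, in the units of the state.
- bot.read_state(): the state, without advancing time (a new reading comes with each control period).
- bot.capture(name): name is "side" or "top" or "wrist"; returns a dict with "img" (420x560x3 uint8, blue, green, red), "depth" (420x560 float32, m along the optical axis (not along the pixel's ray), 0 where there is no reading), "vfov" (degrees; the focal length in pixels is half the picture's height over the tangent of half this angle, whatever the lens; pixels are square), "cx", "cy" (the principal point, pixels), "rvec" (rotation vector, rad) and "tvec" (3), from world to camera coordinates, as OpenCV has them; the wrist camera has in their place "hand_eye" (4x4, takes a point from camera to tool coordinates, whose origin is the TCP and whose axes are the flange's). Camera axes: x right, y down, z forward; pixel columns grow to the right and rows downward; lengths in m; the calibration is good to about 2 mm. A picture is of the moment at which its call begins: read the wrist's pose just before it.
- bot.sign_off(): hands the job in; it is judged then, once.
Trained networks look in a picture, given as the dict that the camera call returned (one of the last four; its "shot" number tells which), for a name from the list of things; names that differ only in an ending like _2 or _b are one class to them, and where a whole thing is asked for, a point or a joint stands for the part that bears it (a point fixed in the world has none). Each returns a list of dicts, best first, with "conf" (0 to 1); they miss things now and then, are a little off and sometimes report something else, mostly with a low value. They report only what shows in the picture. A call takes as long as a camera call. They do not tell look-alikes from the thing itself.
- bot.silhouettes(thing, picture): "mask" (420x560 bool, what is visible of it) and "uv" ([column, row] in pixels, amid what is visible of it).
The state is a dict: "clock": time; "joint_positions": joint angles; "qvel": joint speeds; "effort": joint torques, N m; "tool_pos": TCP position; "orientation": TCP orientation; "contact_force": force on the tool from outside, world axes, zero at the start; "moment": the same for the moment, N m; "grip_width": finger opening in m; "grip_force": force on a finger pad.
Only numpy, scipy, OpenCV 4.12 (cv2) and the standard library are available. Lean on these libraries where they do the work, as an engineer would, in place of code of your own. Each camera call takes 0.05 s, during which the arm holds its last target. There are 200 camera calls.

### The job

Lower the white mixing ball gently into the open clay pot, let go of it and leave it there. Then pick up the pot's lid by its grip bar, carry it over the top of the rack of standing tiles and finish while still holding it level, still and centred about 15 mm above the pot's rim, with the grip bar in line with the pot's two ears: the rim is freshly glazed, so the lid must never touch the pot. Touch nothing on the tile rack, do not shove the pot, and leave the bowl, the brush jar and the brush where they are.

Things in the scene. Friction and masses are not known exactly. Their poses are not given: they have to be found in the camera images.
- pot: Open round terracotta pot, 0.7 kg, loose: 136 mm across, 62 mm high, wall 6 mm, inside 124 mm wide (96 mm at the floor). Origin: centre of its underside, z up. Two ears (loops of 10 mm bar, 19 to 53 mm above the table) stand out left and right along its y axis, to 97 mm from the centre.
- pot_rim (a point): Centre of the pot's mouth at rim height, 62 mm above the pot's origin; same axes as the pot.
- pot_in (a point): Centre of the pot's inner floor, 6 mm above the pot's origin; same axes as the pot.
- lid: Terracotta lid, 0.3 kg, flat on the table: disc 140 mm across, flat underside, 8 mm thick at the edge rising to a dome 21 mm high; one upright grip bar across its middle, 14 mm thick along its x, 50 mm long along its y, top 54 mm above the underside. Origin: centre of the underside, z up. Same after a half turn.
- lid_grip (a point): Middle of the lid's grip bar, 44 mm above the lid's origin; a good height for the TCP when pinching the bar across its 14 mm thickness (along the lid's x).
- ball_center (a point): Centre of the white ceramic mixing ball, diameter 40 mm, about 80 g. It sits on a fixed cork ring (36 mm outside diameter, 10 mm high) with its centre about 25 mm above the table. Its axes mean nothing.
- ball: The same ball; this origin is a point on its surface (underneath at the start) that turns with it.
- tile_rack: Fixed wooden rack 270 mm long (its x) and 74 mm wide (its y) with a row of eight upright glazed tiles, tops 120 mm above the table. Origin: centre of its underside on the table, z up. It stands between the pot's side and the lid's side.
- bowl: Bystander: small white bowl, 76 mm across, 34 mm high, origin at the centre of its underside.
- brush_jar: Bystander: blue jar 76 mm across and 85 mm high with brushes standing up to 200 mm above the table, origin at the centre of its underside.
- brush: Bystander: a flat paint brush with a wooden handle, about 180 mm long, lying on the table, along its x.
Things that resemble listed ones, but are neither listed nor needed, are in the scene too. Leave any black or turquoise look-alike of the lid alone.

How it is judged:
By the outcome, as a careful person would: the job done as asked, in the order asked, and still so for the second after the job is handed in, while the arm keeps its last pose, push and grip.
It also fails if it takes over 67 s, if anything falls off the work surface, if the arm or the gripper's body presses on something with over 40 N, if the wrist force passes 120 N, or if a joint passes its speed limit or range.

## Working session

There is one attempt and no reset: what is moved stays moved. The work goes in short steps, Python scripts to look and compute and a tool call to move; the robot and the scene stay as the last step left them, time stands still between calls to the robot, and variables do not carry over. Pictures are saved under pics/ and viewed, at most 10 in all, crops included, and the job is handed in when it is done.

Besides the shell and the picture viewer there is one more tool, called after "Call:" as a command line: name --argument value ..., lists and objects as JSON in quotes. carry_out: Moves the arm, as the interface text tells. Shifts and turns lie within -1 to 1; 1 stands for 300 mm of shift or 0.5 rad of turn. Its arguments: {"type":"object","properties":{"targets":{"type":"array","items":{"type":"array"}}},"required":["targets"]}

```bash
mkdir -p pics; cat > h.py <<'E'
import numpy as np,cv2
from station import bot
from scipy.spatial.transform import Rotation as R
def cloud(c,st=None):
    h,w=c["depth"].shape; f=h/2/np.tan(np.radians(c["vfov"])/2)
    v,u=np.mgrid[:h,:w]; z=c["depth"].astype(float)
    p=np.stack([(u-c["cx"])*z/f,(v-c["cy"])*z/f,z],-1)
    if "rvec" in c:
        M=cv2.Rodrigues(np.array(c["rvec"],float))[0]; p=(p-np.array(c["tvec"],float).ravel())@M
    else:
        H=np.array(c["hand_eye"]); p=p@H[:3,:3].T+H[:3,3]
        p=p@R.from_rotvec(st["orientation"]).as_matrix().T+np.array(st["tool_pos"])
    p[z==0]=np.nan
    return p
E
python3 - <<'E'
from h import *
print(bot.read_state())
for n in("top","side"):
    c=bot.capture(n); cv2.imwrite(f"pics/{n}0.png",c["img"]); p=cloud(c); np.savez(f"{n}0.npz",p=p,img=c["img"])
    print(n,c["rvec"],c["tvec"],c["vfov"],c["cx"],c["cy"])
    for t in("pot","lid","ball","tile_rack","bowl","brush_jar","brush"):
        for d in bot.silhouettes(t,c)[:4]:
            q=p[d["mask"]]; print(t,round(d["conf"],2),np.round(d["uv"]),d["mask"].sum(),np.nanmedian(q,0).round(3),np.nanpercentile(q,2,0).round(3),np.nanpercentile(q,98,0).round(3))
E
```

```text
{'clock': 0.0, 'joint_positions': array([-1.36769681e+00,  3.08994127e-01,  1.63522577e+00, -1.94626287e-06,
        1.19970006e+00, -6.97081232e-02]), 'qvel': array([-0.00100373, -0.00021619, -0.0007166 , -0.00113109,  0.00068201,
       -0.00092778]), 'effort': array([-8.85036588e-04, -4.15251374e+01, -2.76667696e+01, -3.55936290e-04,
        1.02684993e-02,  2.07595588e-05]), 'tool_pos': array([ 0.16820464, -0.60111179,  0.24873513]), 'orientation': array([-3.11011110e+00, -4.26882970e-01,  2.46299918e-04]), 'contact_force': array([ 0.60981733, -0.21437815,  0.22911343]), 'moment': array([ 0.0209579 , -0.01165353, -0.02428696]), 'grip_force': 0.0, 'grip_width': 0.08546426749585902}
top [ 2.04977448 -2.17736852  0.23713883] [0.1076566  0.51315665 1.02503898] 45.30218815869551 280.0958374646145 206.69337829224216
pot 0.67 [405. 221.] 3601 [ 0.478 -0.203  0.011] [ 0.413 -0.27   0.002] [ 0.538 -0.118  0.064]
pot 0.36 [196. 239.] 3060 [0.468 0.255 0.014] [0.41  0.194 0.006] [0.534 0.318 0.055]
lid 0.94 [197. 238.] 3130 [0.467 0.254 0.014] [0.408 0.193 0.005] [0.534 0.319 0.055]
lid 0.9
[... 1371 characters left out ...]
373 0.004] [0.529 0.499 0.056]
ball 0.64 [305. 343.] 5251 [ 0.477 -0.187  0.015] [ 0.413 -0.272  0.005] [ 0.537 -0.132  0.065]
ball 0.62 [407. 334.] 369 [ 0.651 -0.232  0.041] [ 0.636 -0.247  0.027] [ 0.67  -0.216  0.047]
tile_rack 0.92 [282. 249.] 6481 [ 0.498 -0.005  0.05 ] [ 0.361 -0.028  0.007] [0.604 0.044 0.123]
bowl 0.81 [320. 161.] 630 [0.649 0.231 0.022] [0.614 0.184 0.005] [0.676 0.254 0.037]
brush_jar 0.74 [397. 217.] 2223 [ 0.731 -0.005  0.067] [ 0.7   -0.033  0.001] [0.807 0.107 0.195]
brush_jar 0.56 [410. 337.] 371 [ 0.651 -0.233  0.04 ] [ 0.636 -0.247  0.024] [ 0.67  -0.217  0.047]
brush 0.94 [433. 313.] 1530 [ 0.73  -0.196  0.02 ] [ 0.665 -0.214  0.005] [ 0.837 -0.175  0.024]
```

View pics/top0.png

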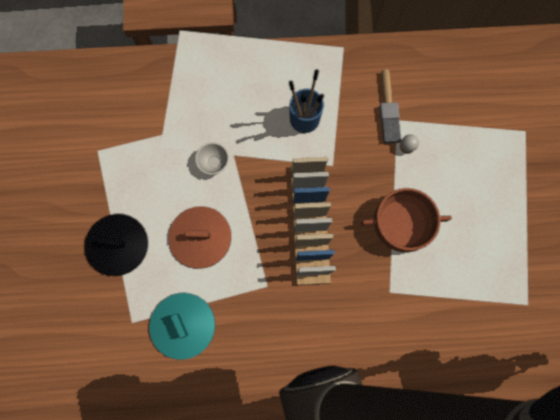

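View pics/side0.png

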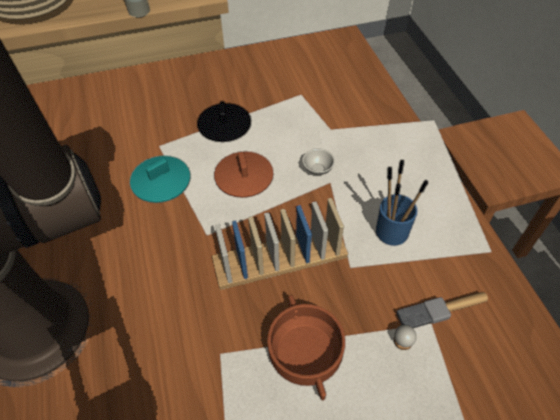

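Both pictures show the same layout. In the top view:
- **Lid candidates:** terracotta (200,237), black (117,244) and turquoise (182,325). I choose the terracotta one.
- **Ball candidates:** white ball (409,143), with the white bowl at (211,158). I choose the ball; the brush ferrule (391,125) is close beside it.
- **Pot:** (407,220), with ears at (367,222) and (446,218).

Next I'll fit the geometry and view one close crop.

```bash
python3 - <<'E'
from h import *
from scipy.optimize import least_squares
D={n:np.load(f"{n}0.npz") for n in("top","side")}
def circ(q):
    f=lambda a:np.hypot(q[:,0]-a[0],q[:,1]-a[1])-a[2]
    r=least_squares(f,[*q[:,:2].mean(0),.06],loss="soft_l1",f_scale=.002); return r.x
for n in D:
    p=D[n]["p"];img=D[n]["img"].astype(int)
    P=p.reshape(-1,3);C=img.reshape(-1,3);ok=~np.isnan(P[:,0]);P=P[ok];C=C[ok]
    box=lambda c,r:np.hypot(P[:,0]-c[0],P[:,1]-c[1])<r
    s=box((.652,-.228),.035)&(P[:,2]>.025)&(P[:,2]<.06)
    q=P[s]; q=q[(q[:,0]<.68)&(q[:,1]<-.2)]
    r=least_squares(lambda a:np.linalg.norm(q-a,axis=1)-.02,[.652,-.228,.027],loss="soft_l1",f_scale=.002);print(n,"ball",r.x.round(4),len(q))
    q=P[box((.477,-.2),.085)&(P[:,2]>.057)&(P[:,2]<.07)]; c=circ(q);print("rim",c.round(4),len(q),np.median(q[:,2]))
    d=np.hypot(P[:,0]-c[0],P[:,1]-c[1]); e=P[(d>.075)&(d<.1)&(P[:,2]>.03)&(P[:,2]<.06)]
    for sg in(1,-1):
        g=e[np.sign(e[:,1]-c[1])==sg]; m=np.median(g,0);print(" ear",m.round(4),len(g),"ang",np.degrees(np.arctan2(*(m[:2]-c[:2])[::-1])).round(1))
    t=P[box((.47,.255),.1)&(C[:,2]>1.6*C[:,0])&(P[:,2]>.006)&(P[:,2]<.07)]
    print("lid xy extents",t.min(0).round(3),t.max(0).round(3))
    g=t[t[:,2]>.045]; m=g.mean(0); w,v=np.linalg.eigh(np.cov((g-m)[:,:2].T)); 
    bc=cv2.minAreaRect(g[:,:2].astype(np.float32)*1000)
    print("bar",m.round(4),np.degrees(np.arctan2(v[1,1],v[0,1])).round(1),len(g),bc,g[:,2].max())
    q=t[(t[:,2]<.012)]; print("lid edge",circ(q).round(4))
    br=P[box((.66,-.2),.04)&(P[:,2]>.006)&(P[:,1]>-.212)|box((.7,-.2),.03)&(P[:,2]>.006)]
    print("brush",br.min(0).round(3),br.max(0).round(3))
img=D["top"]["img"][110:180,350:440];img2=D["side"]["img"][290:370,370:470]
cv2.imwrite("pics/crop.png",np.hstack([cv2.resize(img,(400,320),interpolation=3),cv2.resize(img2,(400,320),interpolation=3)]))
E
```

```text
top ball [ 0.6558 -0.2269  0.0254] 234
rim [ 0.4758 -0.1936  0.0647] 576 0.06171750348834305
 ear [ 0.4753 -0.1072  0.0504] 57 ang 90.3
 ear [ 0.4738 -0.2809  0.0501] 47 ang -91.3
lid xy extents [0.404 0.19  0.006] [0.54  0.325 0.06 ]
bar [0.4722 0.2566 0.054 ] 85.3 165 ((472.5007019042969, 256.9988708496094), (49.006710052490234, 14.640576362609863), 86.51427459716797) 0.05964586979111175
lid edge [0.4722 0.2573 0.0613]
brush [ 0.625 -0.212  0.006] [ 0.73  -0.171  0.04 ]
side ball [ 0.6552 -0.2277  0.0263] 379
rim [ 0.4749 -0.1967  0.0646] 940 0.06303750728121595
 ear [ 0.4747 -0.1103  0.0512] 59 ang 90.1
 ear [ 0.4735 -0.2836  0.0506] 107 ang -91.0
lid xy extents [0.403 0.185 0.006] [0.538 0.323 0.059]
bar [0.4716 0.2509 0.0542] 87.2 116 ((472.1731872558594, 254.1726531982422), (49.99962615966797, 14.132172584533691), 85.40857696533203) 0.059207047640086594
lid edge [0.4717 0.2543 0.0634]
brush [ 0.624 -0.214  0.006] [ 0.73  -0.172  0.036]
```

View pics/crop.png

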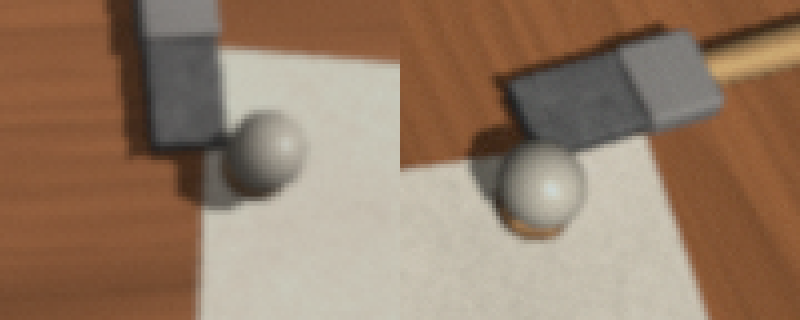

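The crop shows a plain white ball on its cork ring, with the brush bristles' corner almost touching it on the +x/+y side. I'll close along the 135° line, so both fingers stay clear of the brush.

Call:
carry_out --targets '[[[0.11,0.085,-0.02],0.07,-1],[[0.22,0.17,-0.04],0.14,-1],[[0.33,0.25,-0.07],0.21,-1],[[0.44,0.335,-0.09],0.28,-1],[[0.54,0.416,-0.11],0.333,-1]]'

```text
clock: 1.3
tool_pos: [0.3317, -0.476, 0.2168]
orientation: [3.065, 0.686, 0.001]
contact_force: [0.1, 0.4, -0.1]
grip_width: 0.085
grip_force: 0.0
```

Call:
carry_out --targets '[[[0.11,0.085,-0.02],0.07,-1],[[0.22,0.17,-0.04],0.14,-1],[[0.33,0.25,-0.07],0.21,-1],[[0.44,0.335,-0.09],0.28,-1],[[0.54,0.416,-0.11],0.333,-1]]'

```text
clock: 1.8
tool_pos: [0.4939, -0.3511, 0.1839]
orientation: [2.997, 0.939, 0.001]
contact_force: [0.2, -0.4, -0.1]
grip_width: 0.0853
grip_force: 0.0
```

Call:
carry_out --targets '[[[0.14,0.11,-0.03],0.09,-1],[[0.28,0.22,-0.06],0.17,-1],[[0.42,0.33,-0.09],0.25,-1],[[0.543,0.417,-0.11],0.333,-1],[[0.543,0.417,-0.11],0.333,-1]]'

```text
clock: 2.3
tool_pos: [0.6589, -0.2229, 0.15]
orientation: [-2.906, -1.19, -0.003]
contact_force: [0.7, -0.0, -0.2]
grip_width: 0.0855
grip_force: 0.0
```

Call:
carry_out --targets '[[[0,0,0],0,-1],[[0,0,0],0,-1],[[0,0,0],0,-1]]'

```text
clock: 2.6
tool_pos: [0.6541, -0.2286, 0.1513]
orientation: [2.911, 1.18, -0.001]
contact_force: [0.2, 0.6, 0.5]
grip_width: 0.0856
grip_force: 0.0
```

```bash
cat >> h.py <<'E'
def look(name):
    st=bot.read_state(); c=bot.capture("wrist"); cv2.imwrite(f"pics/{name}.png",c["img"]); return st,c,cloud(c,st)
def tip(st):
    y=R.from_rotvec(st["orientation"]).as_matrix(); return np.round(st["tool_pos"],4),"ydir",np.degrees(np.arctan2(y[1,1],y[0,1])).round(1),"z",y[:,2].round(3)
E
python3 - <<'E'
from h import *
from scipy.optimize import least_squares
st,c,p=look("w1"); print(tip(st)); P=p.reshape(-1,3); 
s=(np.hypot(P[:,0]-.655,P[:,1]+.227)<.03)&(P[:,2]>.028)&(P[:,2]<.06);q=P[s]
r=least_squares(lambda a:np.linalg.norm(q-a,axis=1)-.02,[.652,-.228,.027],loss="soft_l1",f_scale=.002);print(r.x.round(4),len(q))
E
```

```text
(array([ 0.6541, -0.2286,  0.1513]), 'ydir', np.float64(-45.9), 'z', array([-0., -0., -1.]))
[ 0.6536 -0.228   0.0241] 2432
```

View pics/w1.png

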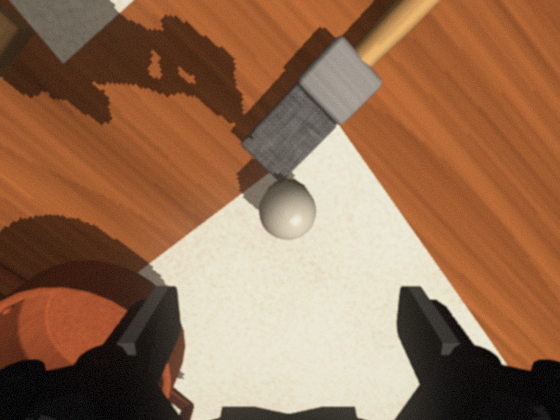

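The wrist view shows the ball at (288,210), midway between the fingers at columns 178 and 400, and the brush is out of the finger line. I'll descend and grip.

Call:
carry_out --targets '[[[0,0,-0.1],0,-1],[[0,0,-0.2],0,-1],[[0,0,-0.3],0,-1],[[0,0,-0.37],0,-1],[[0,0,-0.393],0,-1]]'

```text
clock: 3.15
tool_pos: [0.6522, -0.2276, 0.0302]
orientation: [-2.908, -1.179, 0.006]
contact_force: [0.2, -0.2, -0.6]
grip_width: 0.0854
grip_force: 0.0
```

Call:
carry_out --targets '[[[0,0,0],0,-1],[[0,0,0],0,-0.3],[[0,0,0],0,0],[[0,0,0],0,0.3],[[0,0,0],0,0.3]]'

```text
clock: 3.65
tool_pos: [0.6556, -0.2269, 0.0353]
orientation: [-2.91, -1.183, -0.0]
contact_force: [-2.9, 1.9, 7.1]
grip_width: 0.037
grip_force: 59.2
```

Call:
carry_out --targets '[[[0,0,0],0,0.3],[[0,0,0],0,0.3],[[0,0,0],0,0.3],[[0,0,0],0,0.3],[[0,0,0],0,0.3]]'

```text
clock: 4.15
tool_pos: [0.6557, -0.2269, 0.0354]
orientation: [-2.91, -1.184, -0.001]
contact_force: [-3.0, 2.1, 7.3]
grip_width: 0.0371
grip_force: 59.2
```

Call:
carry_out --targets '[[[0,0,0.02],0,0.3],[[0,0,0.04],0,0.3],[[0,0,0.06],0,0.3],[[0,0,0.08],0,0.3],[[0,0,0.1],0,0.3]]'

```text
clock: 4.65
tool_pos: [0.6553, -0.2273, 0.0636]
orientation: [2.91, 1.183, 0.0]
contact_force: [0.6, 0.8, -0.9]
grip_width: 0.037
grip_force: 60.0
```

```bash
python3 - <<'E'
from h import *
st=bot.read_state();print(tip(st),st["grip_width"],st["grip_force"],st["contact_force"])
c=bot.capture("wrist");s=bot.capture("side")
a=c["img"];b=s["img"][280:380,350:490]
cv2.imwrite("pics/grip.png",np.hstack([cv2.resize(a,(400,300)),cv2.resize(b,(400,300),interpolation=3)]))
E
```

```text
(array([ 0.6553, -0.2273,  0.0636]), 'ydir', np.float64(-45.8), 'z', array([ 0., -0., -1.])) 0.03702406683294769 60.04858732223511 [ 0.56268299  0.75834172 -0.92513993]
```

View pics/grip.png

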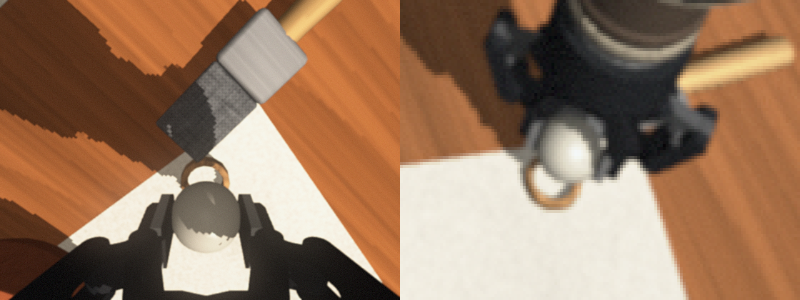

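The ball is held between the pads and the ring is empty. I'll lift it and carry it over the pot.

Call:
carry_out --targets '[[[0,0,0.12],0,0.3],[[0,0,0.24],0,0.3],[[-0.1,0.01,0.35],0,0.3],[[-0.2,0.03,0.35],0,0.3],[[-0.32,0.05,0.35],0,0.3]]'

```text
clock: 5.25
tool_pos: [0.5601, -0.2127, 0.1702]
orientation: [2.907, 1.182, 0.005]
contact_force: [-1.0, 0.1, -1.3]
grip_width: 0.0368
grip_force: 60.4
```

Call:
carry_out --targets '[[[-0.1,0.02,0],0,0.3],[[-0.2,0.04,0],0,0.3],[[-0.278,0.056,0],0,0.3],[[-0.278,0.056,0],0,0.3],[[-0.278,0.056,0],0,0.3]]'

```text
clock: 5.75
tool_pos: [0.4761, -0.1956, 0.1684]
orientation: [2.91, 1.182, 0.002]
contact_force: [-0.3, -0.8, -0.9]
grip_width: 0.0369
grip_force: 60.5
```

```bash
python3 - <<'E'
from h import *
from scipy.optimize import least_squares
def circ(q):
    f=lambda a:np.hypot(q[:,0]-a[0],q[:,1]-a[1])-a[2]
    return least_squares(f,[.475,-.195,.065],loss="soft_l1",f_scale=.002).x
st,c,p=look("w2"); print(tip(st),st["grip_width"]); P=p.reshape(-1,3);t=st["tool_pos"]
d=np.hypot(P[:,0]-.475,P[:,1]+.195)
q=P[(d<.085)&(P[:,2]>.058)&(P[:,2]<.068)];print("rim",circ(q).round(4),len(q))
q=P[(np.linalg.norm(P-t+[0,0,.01],axis=1)<.024)&(c["img"].reshape(-1,3).min(1)>70)]
r=least_squares(lambda a:np.linalg.norm(q-a,axis=1)-.02,t-[0,0,.01],loss="soft_l1",f_scale=.002);print("ball rel",(r.x-t).round(4),len(q))
E
```

```text
(array([ 0.4761, -0.1956,  0.1684]), 'ydir', np.float64(-45.8), 'z', array([ 0.001, -0.001, -1.   ])) 0.036901454644186045
rim [ 0.4745 -0.195   0.0642] 4537
ball rel [-0.0018 -0.0015 -0.0115] 6762
```

Call:
carry_out --targets '[[[0,0,-0.1],0,0.3],[[0,0,-0.2],0,0.3],[[0,0,-0.3],0,0.3],[[0,0,-0.37],0,0.3],[[0,0,-0.4],0,0.3]]'

```text
clock: 6.3
tool_pos: [0.4756, -0.195, 0.0458]
orientation: [-2.908, -1.183, 0.003]
contact_force: [0.2, 0.0, -0.3]
grip_width: 0.037
grip_force: 60.5
```

Call:
carry_out --targets '[[[0,0,-0.01],0,0.3],[[0,0,-0.015],0,0.3],[[0,0,-0.02],0,0.3],[[0,0,-0.025],0,0.3],[[0,0,-0.025],0,0.3]]'

```text
clock: 6.8
tool_pos: [0.4764, -0.1956, 0.0412]
orientation: [2.909, 1.183, 0.001]
contact_force: [-0.6, -0.5, -0.9]
grip_width: 0.0372
grip_force: 60.5
```

Call:
carry_out --targets '[[[0,0,-0.003],0,0.3],[[0,0,-0.006],0,0.3],[[0,0,-0.006],0,0.3],[[0,0,-0.006],0,0.3]]'

```text
clock: 7.2
tool_pos: [0.4758, -0.1954, 0.0388]
orientation: [-2.91, -1.183, -0.0]
contact_force: [0.3, 0.0, -1.4]
grip_width: 0.0367
grip_force: 60.5
```

Call:
carry_out --targets '[[[0,0,-0.003],0,0.3],[[0,0,-0.005],0,0.3],[[0,0,-0.005],0,0.3],[[0,0,-0.005],0,0.3]]'

```text
clock: 7.6
tool_pos: [0.4758, -0.1954, 0.0372]
orientation: [-2.91, -1.183, 0.0]
contact_force: [-0.4, 0.2, -0.8]
grip_width: 0.0372
grip_force: 60.5
```

Call:
carry_out --targets '[[[0,0,-0.003],0,0.3],[[0,0,-0.003],0,0.3],[[0,0,-0.003],0,0.3]]'

```text
clock: 7.9
tool_pos: [0.476, -0.1955, 0.0366]
orientation: [2.91, 1.183, 0.0]
contact_force: [-0.2, 1.0, 0.7]
grip_width: 0.0372
grip_force: 60.7
```

Call:
carry_out --targets '[[[0,0,-0.003],0,0.3],[[0,0,-0.003],0,0.3],[[0,0,-0.003],0,0.3]]'

```text
clock: 8.2
tool_pos: [0.4761, -0.1955, 0.0364]
orientation: [-2.91, -1.183, -0.0]
contact_force: [-1.2, 0.8, 6.4]
grip_width: 0.0368
grip_force: 61.4
```

The ball has touched the floor with about 6 N. I'll ease off and open only partway.

Call:
carry_out --targets '[[[0,0,0.003],0,0.3],[[0,0,0.003],0,0.1],[[0,0,0.003],0,0.05],[[0,0,0.003],0,0],[[0,0,0.003],0,-0.05]]'

```text
clock: 8.7
tool_pos: [0.4759, -0.1954, 0.0363]
orientation: [-2.91, -1.183, 0.0]
contact_force: [0.2, 1.2, 0.1]
grip_width: 0.0445
grip_force: 0.0
```

Call:
carry_out --targets '[[[0,0,0],0,-0.1],[[0,0,0],0,-0.15],[[0,0,0],0,-0.2],[[0,0,0],0,-0.2],[[0,0,0],0,-0.2]]'

```text
clock: 9.2
tool_pos: [0.4759, -0.1954, 0.0364]
orientation: [-2.91, -1.183, 0.0]
contact_force: [-0.2, -0.3, 0.2]
grip_width: 0.0512
grip_force: 0.0
```

Call:
carry_out --targets '[[[0,0,0.04],0,-0.2],[[0,0,0.12],0,-0.2],[[0,0,0.25],0,-0.2],[[0,0,0.4],0,-0.2],[[0,0,0.55],0,-0.2]]'

```text
clock: 9.7
tool_pos: [0.4754, -0.1952, 0.2035]
orientation: [-2.91, -1.183, 0.0]
contact_force: [1.0, -0.1, -0.1]
grip_width: 0.0512
grip_force: 0.0
```

```bash
python3 - <<'E'
from h import *
from scipy.optimize import least_squares
def circ(q):
    f=lambda a:np.hypot(q[:,0]-a[0],q[:,1]-a[1])-a[2]
    return least_squares(f,[.475,-.195,.065],loss="soft_l1",f_scale=.002).x
for n in("wrist","top","side"):
    st=bot.read_state();c=bot.capture(n);p=cloud(c,st)
    if n=="wrist": print(tip(st));cv2.imwrite("pics/w3.png",c["img"])
    P=p.reshape(-1,3);d=np.hypot(P[:,0]-.475,P[:,1]+.195)
    q=P[(d<.085)&(P[:,2]>.058)&(P[:,2]<.068)];cc=circ(q) if len(q)>50 else None;print(n,"rim",cc,len(q))
    if n=="wrist":
        d=np.hypot(P[:,0]-cc[0],P[:,1]-cc[1]); e=P[(d>.075)&(d<.1)&(P[:,2]>.04)&(P[:,2]<.06)]
        for sg in(1,-1):
            g=e[np.sign(e[:,1]-cc[1])==sg]; print("ear",np.median(g,0).round(4) if len(g) else 0,len(g))
E
```

```text
(array([ 0.4754, -0.1952,  0.2035]), 'ydir', np.float64(-45.8), 'z', array([-0.,  0., -1.]))
wrist rim [ 0.47439425 -0.19511907  0.06429241] 4568
ear [ 0.4756 -0.1099  0.0498] 410
ear [ 0.4759 -0.2766  0.0499] 190
top rim [ 0.47571572 -0.1937338   0.0647798 ] 384
side rim [ 0.47503029 -0.19654953  0.06460567] 865
```

View pics/w3.png

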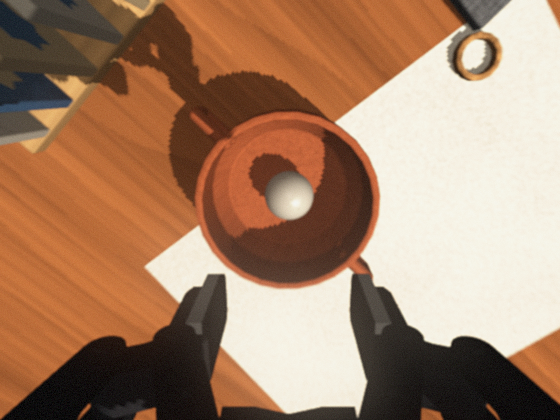

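The ball lies in the middle of the pot at (289,195), with the ears at (208,122) and (362,265). The pot hasn't moved. Now I'll go over the rack to the lid.

Call:
carry_out --targets '[[[0,0.1,0.12],0.14,-0.2],[[0,0.25,0.12],0.28,-0.2],[[0,0.41,0.12],0.42,-0.5],[[0,0.57,0.12],0.57,-1],[[-0.006,0.73,0.12],0.73,-1]]'

```text
clock: 10.35
tool_pos: [0.4728, 0.0253, 0.2364]
orientation: [-2.644, -1.694, 0.002]
contact_force: [0.6, 0.9, -0.4]
grip_width: 0.0851
grip_force: 0.0
```

Call:
carry_out --targets '[[[0,0.16,0],0.15,-1],[[0,0.32,0],0.3,-1],[[0,0.48,0],0.45,-1],[[0,0.64,0],0.6,-1],[[-0.006,0.77,0],0.73,-1]]'

```text
clock: 10.85
tool_pos: [0.471, 0.2568, 0.2362]
orientation: [-2.291, -2.148, 0.003]
contact_force: [0.9, 0.4, -0.8]
grip_width: 0.0856
grip_force: 0.0
```

Call:
carry_out --targets '[[[0,0,0],0,-1],[[0,0,0],0,-1],[[0,0,0],0,-1]]'

```text
clock: 11.15
tool_pos: [0.4716, 0.2534, 0.2364]
orientation: [-2.297, -2.143, 0.004]
contact_force: [-0.2, -1.1, -0.9]
grip_width: 0.085
grip_force: 0.0
```

```bash
cat >> h.py <<'E'
def lidfit(P,C,t0):
    from scipy.optimize import least_squares
    t=P[(np.hypot(*(P[:,:2]-t0).T)<.1)&(C[:,2]>1.5*C[:,0])&(P[:,2]>.004)&(P[:,2]<.065)]
    g=t[(t[:,2]>.048)]; print("bar",g.mean(0).round(4),np.percentile(g[:,2],50),len(g),cv2.minAreaRect(g[:,:2].astype(np.float32)*1000))
    hull=cv2.convexHull(t[:,:2].astype(np.float32)*1000); print("disc",cv2.minEnclosingCircle(hull))
E
python3 - <<'E'
from h import *
st,c,p=look("w4");print(tip(st));lidfit(p.reshape(-1,3),c["img"].reshape(-1,3).astype(int),[.472,.256])
E
```

```text
(array([0.4716, 0.2534, 0.2364]), 'ydir', np.float64(-4.0), 'z', array([-0.002, -0.001, -1.   ]))
bar [0.4706 0.2579 0.0529] 0.05299018714575804 962 ((470.65521240234375, 256.9506530761719), (49.19670867919922, 13.661571502685547), 85.7870864868164)
disc ((470.34765625, 256.55352783203125), 69.5539779663086)
```

View pics/w4.png

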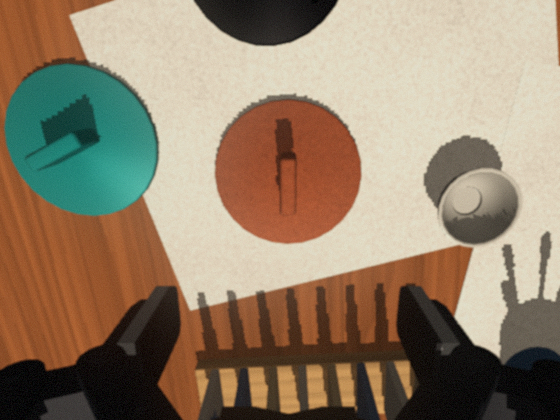

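The wrist view shows the terracotta lid at (288,170) with its bar upright in the picture, centred between the fingers. The turquoise and black look-alikes lie well clear. I'll descend and grip the bar.

Call:
carry_out --targets '[[[0,0.01,-0.13],0,-1],[[0,0.01,-0.27],0,-1],[[0,0.01,-0.41],0,-1],[[0,0.01,-0.54],0,-1],[[0,0.01,-0.6],0,-1]]'

```text
clock: 11.7
tool_pos: [0.4696, 0.2546, 0.0536]
orientation: [-2.298, -2.139, 0.011]
contact_force: [0.0, 0.3, 0.4]
grip_width: 0.0853
grip_force: 0.0
```

Call:
carry_out --targets '[[[0,0,-0.02],0,-1],[[0,0,-0.033],0,-1],[[0,0,-0.033],0,-1],[[0,0,-0.033],0,-1]]'

```text
clock: 12.1
tool_pos: [0.4736, 0.2579, 0.049]
orientation: [2.296, 2.143, 0.004]
contact_force: [1.2, 0.2, 0.9]
grip_width: 0.0852
grip_force: 0.0
```

Call:
carry_out --targets '[[[0,0,0],0,-0.3],[[0,0,0],0,0.2],[[0,0,0],0,0.5],[[0,0,0],0,0.6],[[0,0,0],0,0.6]]'

```text
clock: 12.6
tool_pos: [0.4722, 0.2577, 0.0475]
orientation: [2.296, 2.144, 0.0]
contact_force: [0.6, -0.8, -0.1]
grip_width: 0.0171
grip_force: 0.0
```

Call:
carry_out --targets '[[[0,0,0],0,0.7],[[0,0,0],0,0.8],[[0,0,0],0,1],[[0,0,0],0,1],[[0,0,0],0,1]]'

```text
clock: 13.1
tool_pos: [0.4721, 0.2577, 0.0477]
orientation: [-2.296, -2.144, 0.0]
contact_force: [-2.3, 0.1, 5.4]
grip_width: 0.0128
grip_force: 59.9
```

Call:
carry_out --targets '[[[0,0,0.02],0,1],[[0,0,0.05],0,1],[[0,0,0.1],0,1],[[0,0,0.16],0,1],[[0,0,0.24],0,1]]'

```text
clock: 13.6
tool_pos: [0.4716, 0.2572, 0.12]
orientation: [-2.296, -2.144, 0.002]
contact_force: [-0.9, -0.6, -2.9]
grip_width: 0.0129
grip_force: 58.9
```

Call:
carry_out --targets '[[[0,0,0.1],0,1],[[0,0,0.2],0,1],[[0,0,0.3],0,1],[[0,0,0.37],0,1],[[0,0,0.4],0,1]]'

```text
clock: 14.1
tool_pos: [0.4738, 0.2582, 0.2433]
orientation: [2.295, 2.143, 0.009]
contact_force: [0.2, -0.1, -3.0]
grip_width: 0.0128
grip_force: 59.1
```

```bash
cat > lidm.py <<'E'
from h import *
import sys
def meas(p,img,t):
    C=img.reshape(-1,3).astype(int);P=p.reshape(-1,3)
    s=(np.hypot(*(P[:,:2]-t[:2]).T)<.09)&(P[:,2]<t[2]-.015)&(P[:,2]>t[2]-.055)&(C[:,2]>1.5*C[:,0])
    return P[s]
st=bot.read_state();t=st["tool_pos"];print(tip(st),st["grip_width"],st["contact_force"],st["moment"])
for n in("top","side","wrist"):
    c=bot.capture(n);p=cloud(c,st);q=meas(p,c["img"],t)
    if len(q)<300: print(n,len(q));continue
    # dome is rotationally symmetric: fit centre+tilt with outer annulus z plane
    h=cv2.convexHull(q[:,:2].astype(np.float32)*1000)
    cc,r=cv2.minEnclosingCircle(h); cc=np.array(cc)/1000
    d=np.hypot(*(q[:,:2]-cc).T); e=q[(d>.05)&(d<.066)]
    A=np.c_[e[:,:2]-cc,np.ones(len(e))];x=np.linalg.lstsq(A,e[:,2],rcond=None)[0]
    print(n,len(q),"disc",cc.round(4),r,"rel tcp",(cc-t[:2]).round(4),"annulus z",x[2]-t[2],"tilt",x[:2],"zmin",np.percentile(q[:,2],1)-t[2], "arc",np.degrees(np.percentile(np.arctan2(*(e[:,:2]-cc).T[::-1]),[2,25,50,75,98])).round())
E
python3 lidm.py
```

```text
(array([0.4738, 0.2582, 0.2433]), 'ydir', np.float64(-3.9), 'z', array([ 0.006,  0.002, -1.   ])) 0.012771683003128897 [ 0.1969431  -0.06145627 -3.04794843] [ 0.03827231 -0.07347741  0.04316382]
top 739 disc [0.4738 0.2577] 68.85645294189453 rel tcp [ 0.     -0.0005] annulus z -0.03607531250520121 tilt [0.01400078 0.00231754] zmin -0.04103761658754457 arc [-109.  -82.  -54.   91.  119.]
side 2287 disc [0.4746 0.2561] 71.2067642211914 rel tcp [ 0.0008 -0.0021] annulus z -0.03503843666431544 tilt [0.00787689 0.00713251] zmin -0.044527129528974974 arc [-174. -113.  -54.   29.  174.]
wrist 44611 disc [0.4735 0.2566] 69.94039154052734 rel tcp [-0.0003 -0.0016] annulus z -0.03737458712107897 tilt [0.00524444 0.00123446] zmin -0.04080606299812464 arc [-174.   10.   68.  117.  174.]
```

The lid is held level and centred in the grip, with its underside about 48 mm below the TCP. I'll carry it over the rack at this height.

Call:
carry_out --targets '[[[0,-0.06,0],0.01,1],[[0,-0.15,0],0.02,1],[[0,-0.26,0],0.03,1],[[0,-0.38,0],0.04,1],[[0.003,-0.5,0],0.05,1]]'

```text
clock: 14.75
tool_pos: [0.4714, 0.1063, 0.2372]
orientation: [-2.266, -2.172, 0.006]
contact_force: [1.4, 0.4, -3.1]
grip_width: 0.0131
grip_force: 59.0
```

Call:
carry_out --targets '[[[0,-0.12,0],0.01,1],[[0,-0.24,0],0.02,1],[[0,-0.36,0],0.03,1],[[0,-0.48,0],0.04,1],[[0.003,-0.6,0],0.05,1]]'

```text
clock: 15.25
tool_pos: [0.4723, -0.0735, 0.2373]
orientation: [-2.239, -2.199, 0.003]
contact_force: [0.4, -0.4, -3.5]
grip_width: 0.0131
grip_force: 59.0
```

Call:
carry_out --targets '[[[0,-0.11,0],0.01,1],[[0,-0.21,0],0.02,1],[[0,-0.3,0],0.03,1],[[0,-0.37,0],0.04,1],[[0.003,-0.404,0],0.043,1]]'

```text
clock: 15.75
tool_pos: [0.4736, -0.1948, 0.2374]
orientation: [-2.218, -2.22, 0.002]
contact_force: [1.0, 1.0, -4.1]
grip_width: 0.0127
grip_force: 59.0
```

Call:
carry_out --targets '[[[0,0,0],0,1],[[0,0,0],0,1],[[0,0,0],0,1],[[0,0,0],0,1],[[0,0,0],0,1]]'

```text
clock: 16.25
tool_pos: [0.475, -0.1928, 0.2395]
orientation: [-2.217, -2.226, -0.0]
contact_force: [0.1, -0.5, -3.8]
grip_width: 0.013
grip_force: 58.9
```

```bash
python3 lidm.py
```

```text
(array([ 0.475 , -0.1928,  0.2395]), 'ydir', np.float64(0.2), 'z', array([ 0.,  0., -1.])) 0.013023362031342238 [ 0.05104792 -0.46912672 -3.79571234] [ 0.00860323  0.02137788 -0.03284254]
top 2259 disc [ 0.4758 -0.1911] 68.75218200683594 rel tcp [0.0008 0.0017] annulus z -0.036348473679805954 tilt [ 0.00650297 -0.01373029] zmin -0.04364082947904757 arc [ -6.  42.  90. 135. 176.]
side 4305 disc [ 0.4758 -0.1954] 70.14437103271484 rel tcp [ 0.0007 -0.0026] annulus z -0.035045584749288344 tilt [0.00222761 0.00711097] zmin -0.04195733599649776 arc [-175. -122.  -69.   -6.  175.]
wrist 44881 disc [ 0.4744 -0.1942] 69.98868560791016 rel tcp [-0.0006 -0.0014] annulus z -0.037341400420998594 tilt [ 0.00053433 -0.00253332] zmin -0.04107314725139277 arc [-174.   11.   69.  119.  174.]
```

Call:
carry_out --targets '[[[0,-0.002,-0.05],0,1],[[0,-0.0045,-0.12],0,1],[[0,-0.0045,-0.19],0,1],[[0,-0.0045,-0.25],0,1],[[0,-0.0045,-0.28],0,1]]'

```text
clock: 16.9
tool_pos: [0.4739, -0.1943, 0.1538]
orientation: [-2.216, -2.223, 0.001]
contact_force: [-1.1, -0.2, -4.2]
grip_width: 0.013
grip_force: 58.9
```

Call:
carry_out --targets '[[[0,0,-0.02],0,1],[[0,0,-0.04],0,1],[[0,0,-0.06],0,1],[[0,0,-0.075],0,1],[[0,0,-0.085],0,1]]'

```text
clock: 17.4
tool_pos: [0.4751, -0.195, 0.1299]
orientation: [2.218, 2.225, 0.0]
contact_force: [-0.6, -0.7, -3.2]
grip_width: 0.0133
grip_force: 58.9
```

Call:
carry_out --targets '[[[0,0,-0.006],0,1],[[0,0,-0.012],0,1],[[0,0,-0.012],0,1],[[0,0,-0.012],0,1],[[0,0,-0.012],0,1]]'

```text
clock: 17.9
tool_pos: [0.4751, -0.1951, 0.1266]
orientation: [2.218, 2.224, 0.0]
contact_force: [-0.9, 0.3, -3.5]
grip_width: 0.013
grip_force: 58.9
```

Call:
carry_out --targets '[[[0,0,0],0,1],[[0,0,0],0,1],[[0,0,0],0,1],[[0,0,0],0,1],[[0,0,0],0,1]]'

```text
clock: 18.4
tool_pos: [0.475, -0.195, 0.1264]
orientation: [2.218, 2.225, -0.0]
contact_force: [-0.1, -0.5, -3.1]
grip_width: 0.0126
grip_force: 58.9
```

```bash
python3 lidm.py; python3 - <<'E'
from h import *
print(bot.read_state()["qvel"].round(4))
c=bot.capture("side");p=cloud(c);cv2.imwrite("pics/fin.png",cv2.resize(c["img"][240:420,200:440],(800,600)))
P=p.reshape(-1,3);d=np.hypot(P[:,0]-.475,P[:,1]+.195)
e=P[(d>.078)&(d<.1)&(P[:,2]>.03)&(P[:,2]<.058)]
for sg in(1,-1):
    g=e[np.sign(e[:,1]+.195)==sg];print("ear",np.median(g,0) if len(g) else 0,len(g))
E
```

```text
(array([ 0.475 , -0.195 ,  0.1264]), 'ydir', np.float64(0.2), 'z', array([ 0., -0., -1.])) 0.012642506830680302 [-0.09484002 -0.45809757 -3.05735386] [-0.00953598  0.00873956 -0.03153361]
top 1804 disc [ 0.4755 -0.1924] 68.8561782836914 rel tcp [0.0005 0.0026] annulus z -0.036426549992869706 tilt [ 0.00932411 -0.019791  ] zmin -0.043830407715091224 arc [-175.   38.   87.  133.  176.]
side 3391 disc [ 0.4758 -0.1972] 69.82530975341797 rel tcp [ 0.0008 -0.0023] annulus z -0.03499155942247689 tilt [0.0016501  0.00788962] zmin -0.04219761061047739 arc [-175. -124.  -73.  -13.  175.]
wrist 44931 disc [ 0.4743 -0.1963] 69.95902252197266 rel tcp [-0.0007 -0.0014] annulus z -0.03735505793972023 tilt [ 0.00107457 -0.00241303] zmin -0.04115200151142402 arc [-174.   10.   69.  119.  174.]
[ 0.0002  0.0013  0.0005 -0.0002 -0.0004  0.0001]
ear 0 0
ear [ 0.47370705 -0.28461925  0.05075156] 98
```

View pics/fin.png

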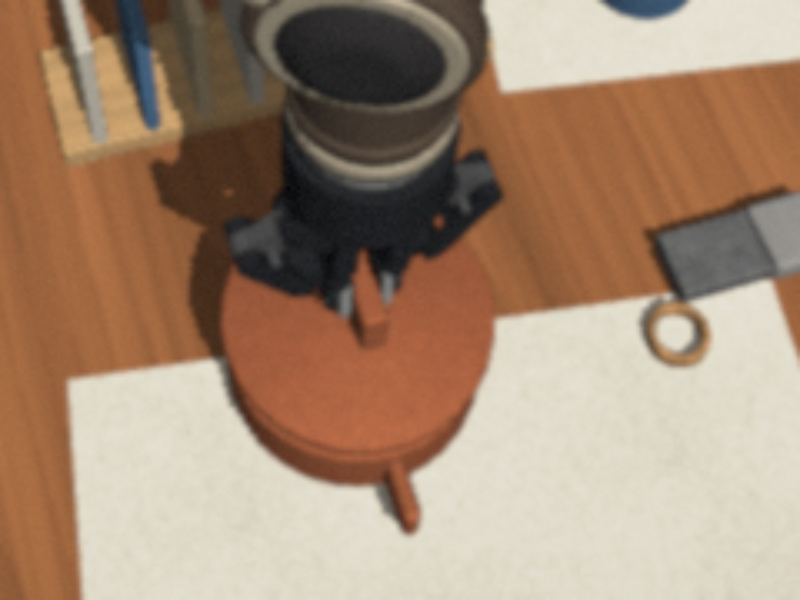

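The lid is held level and still above the pot, its bar in line with the ear at the bottom of the picture (400,500). The measured offset from centre is about 1 mm and the gap about 15 to 16 mm. I'll hand it in.

```bash
python3 -c "
from station import bot
print(bot.sign_off())"
```

```text
the job is handed in; nothing more can be done
None
```

I set the ball down in the pot and let go, then carried the lid over the rack. At hand-in (about 18 s) it was held level, still and centred to about 1 mm, some 15 mm above the rim, with its bar in line with the ears.

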